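# Click the two stray nut drivers back onto the clip rail in size order

### The arm

A 7-joint arm with a two-finger parallel gripper is mounted at the origin on a cart in front of the work surface, level with it; the furniture and walls round the work are solid. World frame = base frame: x ahead of the robot, y to its left, z up, the work surface at z = 0. Lengths are in m, angles in degrees, forces in N, time in s.
With the tool pointing down it reaches from about 0.425 to 0.875 m from the base axis. Payload 4.7 kg.
Tool frame: the origin (TCP) lies midway between the tips of the shut fingers; the grasp point (between the pads) lies 19 mm behind it (env.grip_depth is the distance from the TCP to the grasp point, in m); z points along the fingers, y is the line along which they close (so a half turn about z gives the same grasp; the last joint's range is limited). The gripper opens to 87 mm and grips with 3 to 60 N. Pads are 19 mm wide; open, the fingers measure 117 mm over their backs; the gripper's body (75 mm by 190 mm) begins 51 mm behind the grasp point.
Start: joints at [-68.463, 18.392, -4.016, 83.108, 1.295, 78.541, -3.26], TCP at [0.23, 0.608, 0.223] pointing down, gripper open.
Joint ranges: [-163.93, 163.93], [-17.29, 119.83], [-79.2, 71.16], [3.27, 140.29], [-89.18, 269.18], [5.43, 117.66], [-154.24, 154.24]. Speed limits (degrees/s): [147.25, 147.25, 180, 180, 180, 180, 180].

### API

Orientations are given as [roll, pitch, yaw] about the fixed x, y, z axes, in that order (R = Rz(yaw) Ry(pitch) Rx(roll)).
In Python, from cell import get_obs, optics, env, nets gives the robot as it stands.
- The arm moves only by the shell command python3 -m creep 'ROWS' [FORCE]. ROWS is JSON, a list of rows, each an object of numbers: "wx", "wy", "wz": the turn, a rotation vector about the tool's x, y, z in degrees; "tx", "ty", "tz": the shift along the tool's x, y, z in mm; "gripper": the opening, from -1 (shut) to 1 (fully open). A call has 1 to 5 rows; each row is the pose to reach, as a shift and turn from the pose commanded when the call began, along the tool's axes at that moment; what a row does not reach only later rows make up. A row lasts 1/12 s, in which the tool goes at most 41.7 mm and 7.16 degrees, less where a joint would pass 70% of its speed; a pose out of reach is approached as far as the arm can. A call with a gripper value outside its range is refused whole. The fingers move at their own pace and stop on an object; FORCE is the grip in N (left out, the last holds). Time passes only in rows, so rows that repeat a pose let the fingers close. It gives the time, the measured TCP pose, the force, the opening and the grip force at its end, in the units of the state.
- get_obs(): the state, without advancing time (a new reading comes with each control period).
- optics.read_camera(name): name is "scene" or "top" or "wrist"; returns (picture, depth): 400x640x3 uint8, red, green, blue; 400x640 float32, m along the optical axis (not along the pixel's ray), 0 where there is no reading.
- optics.camera_info(name): a dict with "fovy" (degrees; the focal length in pixels is half the picture's height over the tangent of half this angle, whatever the lens; pixels are square), "cx", "cy" (the principal point, pixels), "R" (3x3) and "t" (3): a world point X has camera coordinates R X + t; the wrist camera has in their place "tool_from_camera" (4x4, takes a point from camera to tool coordinates, whose origin is the TCP and whose axes are the flange's). Camera axes: x right, y down, z forward; pixel columns grow to the right and rows downward; lengths in m; the calibration is good to about 2 mm. A picture is of the moment at which its call begins: read the wrist's pose just before it. camera_info takes no time and is no camera call.
- env.sign_off(): hands the job in; it is judged then, once.
Trained networks look in the newest picture that a camera, given by its name, has taken for a name from the list of things; names that differ only in an ending like _2 or _b are one class to them, and where a whole thing is asked for, a point or a joint stands for the part that bears it (a point fixed in the world has none). Each returns a list of dicts, best first, with "confidence" (0 to 1); they miss things now and then, are a little off and sometimes report something else, mostly with a low value. They report only what shows in the picture. A call takes as long as a camera call.
- nets.look_for(query, camera): "point" ([x, y, z] in m, in world coordinates, good to about 4 mm: the middle of the surface that is visible of it).
- nets.place_of(query, camera): "point" ([x, y, z] in m, in world coordinates, good to about 4 mm: a listed point, or the origin of a listed thing).
The state is a dict: "time_s": time; "qpos": joint angles; "joint_velocities": joint speeds; "effort": joint torques, N m; "tool_pos": TCP position; "tool_rot": TCP orientation; "force": force on the tool from outside, world axes, zero at the start; "wrist_torque": the same for the moment, N m; "grip_width": finger opening in m; "grasp_force": force on a finger pad.
Only numpy, scipy, OpenCV 4.12 (cv2) and the standard library are available. Lean on these libraries where they do the work, as an engineer would, in place of code of your own. Each camera call takes 0.05 s, during which the arm holds its last target. There are 200 camera calls.

### The job

The instrument service is finished: put the red and the blue nut driver from the bench back on the clip rail so that all four sit in size order, each in the empty clip of its own size, handle towards you on the rubber bar and level with its neighbours. Lay the shaft over its clip and press it down by the front of the handle until it clicks fully home between the sprung jaws. Leave the two drivers that are already clipped in and everything else on the bench where they are.

Things in the scene. Friction and masses are not known exactly. Their poses are not given: they have to be found in the camera images.
- rail: Nut-driver rail, fixed: grey base plate 124 (x) by 242 mm (y), top 8 mm high, with an aluminium profile (middle at x +36, 22 wide, top 32 mm high) that carries four upright spring clips at y +93, +31, -31, -93 mm, graded from the left: yellow 7, red 9, green 11, blue 13 mm; a colour patch before each. Origin under its middle, on the bench; x away from the robot, y left.
- rest_bar (a point): Middle of the top of the black rubber bar, 30 mm over the bench, 16 mm wide in x, along the whole near side of the rail (rail x -48 mm). Handles rest on it: a seated driver lies level, handle towards the robot, its rear on this bar, the handle's front end 9 mm short of the clip's jaws.
- driver_red: The smaller loose nut driver, 70 g: red eight-sided handle with black grip panels, 23 mm across the flats, 81 mm long; steel shaft 9 mm thick and 75 mm long, its last 18 mm a 14 mm socket head. It lies on one flat of the handle, the shaft clear of the bench. Origin on the handle's underside, below its front end; x along the shaft.
- red_handle (a point): Point on the axis of the red driver, in its handle, 32 mm behind the handle's front end: the place to grip, across two upright flats; the driver balances there. The front 20 mm of the handle (waist and collar) is about 2-3 mm slimmer and fit to be pressed on. x: along the shaft towards the socket; z: up while it lies as found.
- red_shaft (a point): Point on the axis of the red driver's shaft, 16 mm in front of the handle and 48 mm in front of red_handle: the part that belongs in the middle of its clip. Same axes as red_handle.
- clip_red (a point): Empty clip of the red driver (second from the left): where its red_shaft point is when fully home, 41.5 mm over the bench. x: from handle to socket, away from the robot; y: left; z: up. Two upright sprung jaws, 14 mm long in x; above the seat their lips flare into a funnel 18 mm wide, 14 mm high over this point. A shaft laid in it stops about 11 mm too high; 9 to 13 N on the front of the handle clicks it past the lips.
- driver_blue: The larger loose nut driver, 90 g: blue eight-sided handle with black grip panels, 29 mm across the flats, 89 mm long; steel shaft 13 mm thick and 75 mm long, its last 18 mm a 18 mm socket head. It lies on one flat of the handle, the shaft clear of the bench. Origin on the handle's underside, below its front end; x along the shaft.
- blue_handle (a point): Point on the axis of the blue driver, in its handle, 32 mm behind the handle's front end: the place to grip, across two upright flats; the driver balances there. The front 20 mm of the handle (waist and collar) is about 2-3 mm slimmer and fit to be pressed on. x: along the shaft towards the socket; z: up while it lies as found.
- blue_shaft (a point): Point on the axis of the blue driver's shaft, 16 mm in front of the handle and 48 mm in front of blue_handle: the part that belongs in the middle of its clip. Same axes as blue_handle.
- clip_blue (a point): Empty clip of the blue driver (fourth, at the right-hand end): where its blue_shaft point is when fully home, 44.5 mm over the bench. x: from handle to socket, away from the robot; y: left; z: up. Two upright sprung jaws, 14 mm long in x; above the seat their lips flare into a funnel 21 mm wide, 16 mm high over this point. A shaft laid in it stops about 14 mm too high; 9 to 13 N on the front of the handle clicks it past the lips.
- yellow_handle (a point): The yellow nut driver, already clipped in the first (left-hand) place: handle 20 mm across and 78 mm long, shaft 7 mm. Point on its axis inside the handle, 32 mm behind the handle's front end. Leave it where it is.
- green_handle (a point): The green nut driver, already clipped in the third place: handle 26 mm across and 85 mm long, shaft 11 mm. Point on its axis inside the handle, 32 mm behind the handle's front end. Leave it where it is.
- wash_bottle: Clear screw-cap bottle, white cap, 69 mm wide, 160 mm tall; origin at the centre of its underside. A bystander.
- oil_dropper: Small amber bottle with black cap, 28 mm wide, 62 mm tall; origin at the centre of its underside. A bystander.
- tape_roll: Roll of green tape lying flat, 78 mm wide, 19 mm high; origin at the centre of its underside. A bystander.
- lab_timer: White timer, 70x62x18 mm; origin at the centre of its underside. A bystander.
- blower_unit: Dark blue-grey fan cooler, a fixed box 360 mm deep (x), 260 mm wide and 158 mm high, at the back of the bench between the stray drivers and the rail: a carried driver must pass over or before it. Origin under its middle.

How it is judged:
By the outcome, as a careful person would: the job done as asked, in the order asked, and still so for the second after the job is handed in, with the robot touching nothing.
It also fails if it takes over 67 s, if anything falls off the work surface, if the arm or the gripper's body presses on something with over 40 N, if the wrist force passes 120 N, or if a joint passes its speed limit or range.

## Working session

There is one attempt and no reset: what is moved stays moved. The work goes in short steps, Python scripts to look and compute and a shell command to move; the robot and the scene stay as the last step left them, time stands still between calls to the robot, and variables do not carry over. Pictures are saved under pics/ and viewed, at most 12 in all, crops included, and the job is handed in when it is done.

```bash
ls; mkdir -p pics; cat > h.py <<'E'
import numpy as np, cv2
from cell import get_obs, optics, env, nets
from scipy.spatial.transform import Rotation as Ro
def cam(name):
    o=get_obs(); im,d=optics.read_camera(name); i=optics.camera_info(name)
    f=200/np.tan(np.radians(i["fovy"]/2))
    if "R" in i: R=np.array(i["R"]);t=np.array(i["t"]);M=np.eye(4);M[:3,:3]=R.T;M[:3,3]=-R.T@t
    else:
        T=np.eye(4);T[:3,:3]=Ro.from_euler('xyz',o["tool_rot"],degrees=True).as_matrix();T[:3,3]=o["tool_pos"];M=T@np.array(i["tool_from_camera"])
    v,u=np.mgrid[0:400,0:640]
    P=np.stack([(u-i["cx"])/f*d,(v-i["cy"])/f*d,d],-1)@M[:3,:3].T+M[:3,3]
    P[d==0]=np.nan
    return im,P
def save(im,n): cv2.imwrite(n,im[...,::-1])
E
cat > a.py <<'E'
from h import *
o=get_obs();print(o["time_s"],o["tool_pos"],o["tool_rot"],o["grip_width"],env.grip_depth)
ims=[]
for c in("top","scene"):
    im,P=cam(c);save(im,f"pics/{c}0.png");np.save(c+".npy",P);ims.append(im)
    for q in("red_handle","red_shaft","blue_handle","blue_shaft","clip_red","clip_blue","rest_bar","rail","yellow_handle","green_handle","blower_unit","wash_bottle","oil_dropper"):
        r=nets.place_of(q,c);print(c,q,[(np.round(x["point"],3).tolist(),round(x["confidence"],2)) for x in r[:2]])
E
python3 a.py
```

```text
pics
0.0 [0.22992408 0.60737466 0.22145692] [-1.79889220e+02  5.81836918e-03  1.59272965e+02] 0.08689971240602075 0.0187
top red_handle [([0.436, 0.203, 0.013], 0.59)]
top red_shaft [([0.486, 0.198, 0.012], 0.8)]
top blue_handle [([0.454, 0.334, 0.015], 0.69)]
top blue_shaft [([0.5, 0.317, 0.015], 0.88)]
top clip_red [([0.486, -0.222, 0.044], 0.91)]
top clip_blue [([0.5, -0.35, 0.041], 0.77)]
top rest_bar [([0.405, -0.27, 0.028], 0.97), ([0.481, 0.324, 0.0], 0.42)]
top rail [([0.453, -0.258, 0.0], 0.76), ([0.703, -0.21, -0.002], 0.49)]
top yellow_handle [([0.429, -0.172, 0.036], 0.56)]
top green_handle [([0.448, -0.297, 0.046], 0.74)]
top blower_unit []
top wash_bottle [([0.701, -0.213, -0.001], 0.63)]
top oil_dropper [([0.662, -0.383, -0.004], 0.61), ([0.701, -0.21, 0.0], 0.51)]
scene red_handle [([0.438, 0.201, 0.012], 0.53)]
scene red_shaft [([0.48, 0.198, 0.011], 0.42)]
scene blue_handle [([0.449, 0.333, 0.013], 0.49), ([0.48, 0.199, 0.012], 0.35)]
scene blue_shaft [([0.495, 0.319, 0.013], 0.67)]
scene clip_red [([0.481, -0.226, 0.039], 0.78), ([0.467, 0.199, 0.001], 0.51)]
scene clip_blue [([0.5, -0.344, 0.048], 0.59)]
scene rest_bar [([0.409, -0.269, 0.03], 0.77)]
scene rail [([0.451, -0.259, -0.001], 0.74)]
scene yellow_handle [([0.428, -0.175, 0.043], 0.74)]
scene green_handle [([0.441, -0.294, 0.044], 0.68), ([0.468, 0.202, 0.003], 0.67)]
scene blower_unit [([0.481, 0.196, 0.014], 0.61)]
scene wash_bottle [([0.59, -0.524, 0.003], 0.3)]
scene oil_dropper [([0.66, -0.379, -0.001], 0.55), ([0.711, 0.186, 0.004], 0.43)]
```

View pics/top0.png

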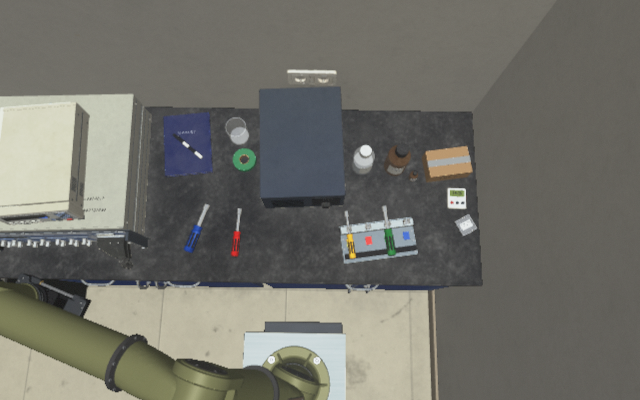

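```bash
cat > b.py <<'E'
from h import *
import sys
P=np.load("top.npy"); im=cv2.imread("pics/top0.png")
hsv=cv2.cvtColor(im,cv2.COLOR_BGR2HSV)
X,Y,Z=P[...,0],P[...,1],P[...,2]
def reg(x0,x1,y0,y1,z0,z1): return (X>x0)&(X<x1)&(Y>y0)&(Y<y1)&(Z>z0)&(Z<z1)
for n,r in dict(red=(.36,.57,.15,.25,.006,.05),blue=(.36,.58,.27,.39,.006,.05)).items():
    m=reg(*r);p=P[m];c=p.mean(0);u,s,vt=np.linalg.svd((p-c)[:,:2],full_matrices=False)
    a=vt[0]*np.sign(vt[0,0]);l=(p-c)[:,:2]@a
    print(n,m.sum(),c.round(4),"yaw",np.degrees(np.arctan2(a[1],a[0])).round(2),"len",np.percentile(l,[0,1,99,100]).round(4),"top",np.percentile(p[:,2],[50,98]).round(4))
    w=(p-c)[:,:2]@np.array([-a[1],a[0]])
    for k in np.arange(l.min(),l.max(),.008):
        q=(l>=k)&(l<k+.008)
        if q.sum()>3: print(round(k,3),q.sum(),w[q].min().round(4),w[q].max().round(4),p[q,2].max().round(4))
m=reg(.3,.7,-.45,-.1,.028,.2)
p=P[m];print("rail high: ",p.min(0),p.max(0))
m=reg(.35,.6,-.45,-.1,.005,.011);p=P[m];print("plate",np.percentile(p,[1,50,99],axis=0).round(4).tolist())
m=(Z>.1)&(X>.3);p=P[m];print("tall",np.percentile(p,[1,50,99],axis=0).round(4).tolist())
E
python3 b.py
```

```text
red 359 [0.4547 0.1986 0.0158] yaw -1.26 len [-0.0951 -0.088   0.1074  0.1147] top [0.0161 0.0275]
-0.095 4 -0.0179 0.0462 0.0085
-0.087 4 -0.001 0.0377 0.0075
-0.079 5 -0.0364 0.0343 0.0095
-0.071 16 -0.0293 0.0124 0.0252
-0.063 29 -0.049 0.0401 0.0273
-0.055 16 -0.0214 0.0208 0.0308
-0.047 25 -0.0374 0.0378 0.0265
-0.039 20 -0.033 0.0418 0.0279
-0.031 25 -0.0117 0.0387 0.0275
-0.023 17 -0.0448 0.0492 0.0276
-0.015 24 -0.0477 0.0209 0.0294
-0.007 15 -0.0306 0.0072 0.024
0.001 19 -0.0172 0.0487 0.0278
0.009 14 -0.0327 0.0295 0.0162
0.017 13 -0.0453 0.0334 0.0198
0.025 12 -0.0288 0.0339 0.017
0.033 12 -0.0211 0.0448 0.0218
0.041 8 -0.014 0.0017 0.0197
0.049 12 -0.0199 0.0364 0.0202
0.057 12 -0.007 0.0466 0.0139
0.065 15 -0.0192 0.051 0.0216
0.073 17 -0.0448 0.0482 0.0189
0.081 9 -0.0099 0.0323 0.0227
0.089 4 -0.0436 0.0299 0.0088
0.097 5 -0.0262 0.0463 0.0105
0.105 6 -0.0192 0.0441 0.0092
blue 490 [0.4618 0.3289 0.0199] yaw -13.07 len [-0.1073 -0.0985  0.1035  0.1112] top [0.0216 0.0342]
-0.107 5 -0.0056 0.0307 0.0098
-0.099 4 -0.01 0.0386 0.0119
-0.091 5 -0.0281 0.0377 0.0079
-0.075 
[... 261 characters left out ...]
 0.0421 0.0382
-0.003 27 -0.0545 0.0611 0.0339
0.005 24 -0.0185 0.0545 0.0308
0.013 25 -0.0139 0.0608 0.0364
0.021 11 -0.0347 0.046 0.028
0.029 19 -0.0485 0.0701 0.0238
0.037 17 -0.009 0.0476 0.0282
0.045 15 -0.0459 0.0433 0.0261
0.053 12 -0.0398 0.0019 0.0252
0.061 14 -0.0238 0.0761 0.0255
0.069 15 -0.0424 0.0778 0.025
0.077 19 -0.0411 0.0751 0.0286
0.085 19 -0.0375 0.0354 0.029
0.093 10 -0.0363 0.0837 0.0229
0.101 5 0.0013 0.0599 0.0094
rail high:  [ 0.38001107 -0.44992611  0.02800027] [ 0.6999733  -0.1000046   0.18843124]
plate [[0.3547, -0.4446, 0.005], [0.4464, -0.266, 0.0074], [0.5937, -0.1096, 0.0109]]
tall [[0.3172, -0.6124, 0.1097], [0.781, -0.0996, 0.354], [0.9232, 0.8476, 0.8076]]
```

The top view shows the blue driver at about (197,228), the red at (237,232), and the rail at (378,240) with its red and blue places empty. The rail is turned by about 5°. The positions fit the expected heights and reach, so I'm moving over the red driver.

```bash
cat > go.py <<'E'
# go.py x y z(TCP) tool_yaw [pitch_up_front deg] -> shift/turn in present tool axes
from h import *; import sys
def tgt(x,y,z,yaw,p=0):
    R=Ro.from_euler('z',yaw,degrees=True)*Ro.from_euler('x',180,degrees=True)*Ro.from_euler('y',p,degrees=True)
    o=get_obs();R0=Ro.from_euler('xyz',o["tool_rot"],degrees=True)
    t=R0.inv().apply(np.array([x,y,z])-o["tool_pos"])*1e3;w=(R0.inv()*R).as_rotvec(degrees=True)
    print("t",t.round(1),"w",w.round(2),"|t|",np.linalg.norm(t).round(0))
if __name__=="__main__": tgt(*map(float,sys.argv[1:]))
E
python3 -m creep '[{"tx":-340,"ty":-300,"wz":-17,"gripper":1},{"tx":-340,"ty":-300,"wz":-17,"gripper":1},{"tx":-340,"ty":-300,"wz":-17,"gripper":1},{"tx":-340,"ty":-300,"wz":-17,"gripper":1},{"tx":-340,"ty":-300,"wz":-17,"gripper":1}]'
python3 go.py .436 .203 .22 176
```

```text
t [-335.9 -305.9    2.6] w [ 1.000e-02  0.000e+00 -1.672e+01] |t| 454.0validation failed for argument at $[0]...
```

```bash
python3 -m creep '[{"wx":0,"wy":0,"wz":-17,"tx":-336,"ty":-306,"tz":0,"gripper":1},{"wx":0,"wy":0,"wz":-17,"tx":-336,"ty":-306,"tz":0,"gripper":1},{"wx":0,"wy":0,"wz":-17,"tx":-336,"ty":-306,"tz":0,"gripper":1},{"wx":0,"wy":0,"wz":-17,"tx":-336,"ty":-306,"tz":0,"gripper":1},{"wx":0,"wy":0,"wz":-17,"tx":-336,"ty":-306,"tz":0,"gripper":1}]' 30
python3 go.py .436 .203 .22 176
```

```text
time_s: 1.82
tool_pos: [0.3251, 0.4204, 0.2227]
tool_rot: [180.0, 0.0, 176.3]
force: [0.8, -0.5, 0.4]
grip_width: 0.087
grasp_force: 0.0
t [-124.7 -209.8    2.6] w [0.03 0.01 0.29] |t| 244.0
```

```bash
python3 -m creep '[{"wx":0,"wy":0,"wz":0,"tx":-125,"ty":-210,"tz":0,"gripper":1},{"wx":0,"wy":0,"wz":0,"tx":-125,"ty":-210,"tz":0,"gripper":1},{"wx":0,"wy":0,"wz":0,"tx":-125,"ty":-210,"tz":0,"gripper":1},{"wx":0,"wy":0,"wz":0,"tx":-125,"ty":-210,"tz":0,"gripper":1},{"wx":0,"wy":0,"wz":0,"tx":-125,"ty":-210,"tz":0,"gripper":1}]'
python3 -m creep '[{"wx":0,"wy":0,"wz":0,"tx":-21,"ty":-35,"tz":0,"gripper":1},{"wx":0,"wy":0,"wz":0,"tx":-21,"ty":-35,"tz":0,"gripper":1},{"wx":0,"wy":0,"wz":0,"tx":-21,"ty":-35,"tz":0,"gripper":1}]'
cat > c.py <<'E'
from h import *; import sys
n=sys.argv[1]; qs=sys.argv[2:]
im,P=cam("wrist");save(im,f"pics/{n}.png");np.save(n+".npy",P)
print(get_obs()["time_s"],get_obs()["tool_pos"])
for q in qs: print(q,[(np.round(x["point"],4).tolist(),round(x["confidence"],2)) for x in nets.place_of(q,"wrist")[:2]])
E
python3 c.py w1 red_handle red_shaft
```

```text
time_s: 2.23
tool_pos: [0.4198, 0.2347, 0.223]
tool_rot: [179.9, 0.0, 176.3]
force: [0.5, 0.4, -0.0]
grip_width: 0.0872
grasp_force: 0.0
time_s: 2.48
tool_pos: [0.4391, 0.1979, 0.223]
tool_rot: [180.0, 0.0, 175.9]
force: [-0.9, 1.0, 0.1]
grip_width: 0.0868
grasp_force: 0.0
2.5333 [0.43803316 0.2000744  0.22281129]
red_handle [([0.4336, 0.1998, 0.0134], 0.84), ([0.4975, 0.3208, 0.0162], 0.74)]
red_shaft []
```

View pics/w1.png

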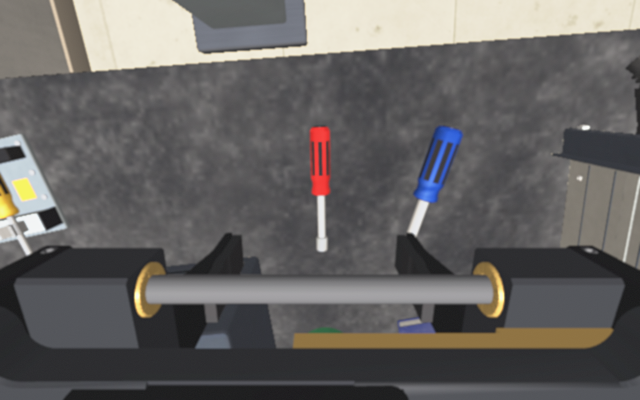

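The wrist view shows the red handle at (320,127)–(320,195) with its socket at (322,250). The blue handle is at (447,127)–(425,200). Next I fit both axes from the pixels.

```bash
cat > fit.py <<'E'
from h import *
def fit(name,lo,hi,ztop):
    im=cv2.imread(f"pics/{name}.png");hsv=cv2.cvtColor(im,cv2.COLOR_BGR2HSV);P=np.load(name+".npy")
    m=np.zeros((400,640),bool)
    for a,b in zip(lo,hi): m|=(hsv[...,0]>=a)&(hsv[...,0]<=b)
    m&=(hsv[...,1]>110)&(hsv[...,2]>60);m[240:]=0
    m=cv2.morphologyEx(m.astype(np.uint8),cv2.MORPH_CLOSE,np.ones((9,9)))
    n,L,S,C=cv2.connectedComponentsWithStats(m);i=1+np.argmax(S[1:,4]);m=L==i
    p=P[m];p=p[np.isfinite(p[:,2])&(p[:,2]>.008)&(p[:,2]<.075)];z=np.median(p[:,2])
    (c,s,_)=cv2.minAreaRect((p[:,:2]*1e4).astype(np.float32));c=np.median(p,0)[:2]
    _,_,vt=np.linalg.svd(p[:,:2]-p[:,:2].mean(0),full_matrices=False);a=vt[0]*np.sign(vt[0,0])
    l=(p[:,:2]-c)@a;w=(p[:,:2]-c)@np.array([-a[1],a[0]])
    q=lambda v:np.percentile(v,[1,99]);ql,qw=q(l),q(w)
    mid=c+np.array([-a[1],a[0]])*qw.mean(); front=mid+a*ql[1]
    print(name,"bbox",S[i],"yaw",np.degrees(np.arctan2(a[1],a[0])).round(2),"len",ql[1]-ql[0],"wid",qw[1]-qw[0],"ztop",np.percentile(p[:,2],[50,95]).round(4),"front",front.round(4),"handle",(front-a*.032).round(4),"rear+49", (mid+a*(ql[0]+.049)).round(4))
if __name__=="__main__":
    fit("w1",[0,172],[6,180],.023); fit("w1",[105],[125],.029)
E
python3 fit.py
```

```text
w1 bbox [ 310  126   21   70 1359] yaw -3.52 len 0.07916628871308141 wid 0.021932844074909065 ztop [0.022  0.0245] front [0.4645 0.1964] handle [0.4326 0.1984] rear+49 [0.4344 0.1983]
w1 bbox [ 414  126   49   77 1886] yaw -18.26 len 0.08567696301451438 wid 0.027271396366129706 ztop [0.0276 0.0305] front [0.4789 0.3235] handle [0.4486 0.3335] rear+49 [0.4441 0.335 ]
```

```bash
python3 go.py .4335 .1983 .005 176.5
```

```text
t [  3.4  -3.8 217.6] w [ 0.03 -0.01 -0.1 ] |t| 218.0
```

```bash
python3 -m creep '[{"wx":0,"wy":0,"wz":0,"tx":3.4,"ty":-2,"tz":42,"gripper":0.3},{"wx":0,"wy":0,"wz":0,"tx":3.4,"ty":-2,"tz":84,"gripper":0.3},{"wx":0,"wy":0,"wz":0,"tx":3.4,"ty":-2,"tz":120,"gripper":0.3},{"wx":0,"wy":0,"wz":0,"tx":3.4,"ty":-2,"tz":150,"gripper":0.3},{"wx":0,"wy":0,"wz":0,"tx":3.4,"ty":-2,"tz":170,"gripper":0.3}]' 30
python3 go.py .4335 .1983 .006 176.5
```

```text
time_s: 3.05
tool_pos: [0.4315, 0.1994, 0.0493]
tool_rot: [-179.9, -0.2, 176.5]
force: [-0.4, 0.5, -0.1]
grip_width: 0.0622
grasp_force: 0.0
t [-2.2 -0.9 43.2] w [-0.12 -0.22 -0.02] |t| 43.0
```

```bash
python3 -m creep '[{"wx":0,"wy":0,"wz":0,"tx":-2,"ty":-1,"tz":20,"gripper":0.3},{"wx":0,"wy":0,"wz":0,"tx":-2,"ty":-1,"tz":36,"gripper":0.3},{"wx":0,"wy":0,"wz":0,"tx":-2,"ty":-1,"tz":44,"gripper":0.3},{"wx":0,"wy":0,"wz":0,"tx":-2,"ty":-1,"tz":44,"gripper":-0.2},{"wx":0,"wy":0,"wz":0,"tx":-2,"ty":-1,"tz":44,"gripper":-0.8}]' 30
python3 -m creep '[{"wx":0,"wy":0,"wz":0,"tx":0,"ty":0,"tz":0,"gripper":-0.9},{"wx":0,"wy":0,"wz":0,"tx":0,"ty":0,"tz":0,"gripper":-0.9},{"wx":0,"wy":0,"wz":0,"tx":0,"ty":0,"tz":0,"gripper":-0.9},{"wx":0,"wy":0,"wz":0,"tx":0,"ty":0,"tz":0,"gripper":-0.9}]'
```

```text
time_s: 3.47
tool_pos: [0.436, 0.1984, 0.0087]
tool_rot: [-180.0, -0.0, 176.4]
force: [0.2, 0.3, -0.5]
grip_width: 0.0497
grasp_force: 0.0
time_s: 3.8
tool_pos: [0.4368, 0.1979, 0.0094]
tool_rot: [179.9, 0.1, 176.3]
force: [0.3, -0.0, 0.9]
grip_width: 0.0241
grasp_force: 0.2
```

```bash
python3 -m creep '[{"wx":0,"wy":0,"wz":0,"tx":0,"ty":0,"tz":0,"gripper":-0.25},{"wx":0,"wy":0,"wz":0,"tx":2,"ty":0,"tz":2,"gripper":-0.25},{"wx":0,"wy":0,"wz":0,"tx":2,"ty":0,"tz":5,"gripper":-0.25},{"wx":0,"wy":0,"wz":0,"tx":2,"ty":0,"tz":5,"gripper":-0.9},{"wx":0,"wy":0,"wz":0,"tx":2,"ty":0,"tz":5,"gripper":-0.9}]' 30
python3 -m creep '[{"wx":0,"wy":0,"wz":0,"tx":0,"ty":0,"tz":0,"gripper":-0.9},{"wx":0,"wy":0,"wz":0,"tx":0,"ty":0,"tz":0,"gripper":-0.9},{"wx":0,"wy":0,"wz":0,"tx":0,"ty":0,"tz":0,"gripper":-0.9},{"wx":0,"wy":0,"wz":0,"tx":0,"ty":0,"tz":0,"gripper":-0.9}]'
python3 - <<'E'
from h import *
print(get_obs()["tool_pos"],get_obs()["tool_rot"])
E
```

```text
time_s: 4.22
tool_pos: [0.434, 0.1974, 0.0032]
tool_rot: [-180.0, -0.0, 176.3]
force: [-0.9, 0.7, -0.1]
grip_width: 0.0255
grasp_force: 0.6
time_s: 4.55
tool_pos: [0.4343, 0.1975, 0.0035]
tool_rot: [-180.0, -0.0, 176.3]
force: [-0.3, 0.2, -0.2]
grip_width: 0.0227
grasp_force: 30.0
[0.43427469 0.19754216 0.0035107 ] [-1.79996444e+02 -2.31900363e-03  1.76269140e+02]
```

```bash
python3 -m creep '[{"wx":0,"wy":0,"wz":0,"tx":0,"ty":0,"tz":-30,"gripper":-0.9},{"wx":0,"wy":0,"wz":0,"tx":0,"ty":0,"tz":-70,"gripper":-0.9},{"wx":0,"wy":0,"wz":0,"tx":0,"ty":0,"tz":-110,"gripper":-0.9},{"wx":0,"wy":0,"wz":0,"tx":0,"ty":0,"tz":-150,"gripper":-0.9},{"wx":0,"wy":0,"wz":0,"tx":0,"ty":0,"tz":-190,"gripper":-0.9}]'
python3 -m creep '[{"wx":0,"wy":0,"wz":0,"tx":0,"ty":0,"tz":-40,"gripper":-0.9},{"wx":0,"wy":0,"wz":-4,"tx":0,"ty":-41,"tz":-40,"gripper":-0.9},{"wx":0,"wy":0,"wz":-8.5,"tx":0,"ty":-82,"tz":-40,"gripper":-0.9},{"wx":0,"wy":0,"wz":-8.5,"tx":0,"ty":-123,"tz":-40,"gripper":-0.9},{"wx":0,"wy":0,"wz":-8.5,"tx":0,"ty":-164,"tz":-40,"gripper":-0.9}]'
python3 go.py .425 -.20 .235 -175
```

```text
time_s: 4.97
tool_pos: [0.4339, 0.1972, 0.1955]
tool_rot: [180.0, 0.0, 176.3]
force: [1.9, -0.1, 0.3]
grip_width: 0.0225
grasp_force: 30.0
time_s: 5.38
tool_pos: [0.4232, 0.0322, 0.2338]
tool_rot: [180.0, 0.0, -175.2]
force: [1.4, -0.4, -1.2]
grip_width: 0.0225
grasp_force: 30.0
t [  17.7 -231.5   -1.4] w [ 0.03  0.04 -0.17] |t| 232.0
```

```bash
python3 -m creep '[{"wx":0,"wy":0,"wz":0,"tx":2,"ty":-41,"tz":0,"gripper":-0.9},{"wx":0,"wy":0,"wz":0,"tx":4,"ty":-82,"tz":0,"gripper":-0.9},{"wx":0,"wy":0,"wz":0,"tx":6,"ty":-123,"tz":0,"gripper":-0.9},{"wx":0,"wy":0,"wz":0,"tx":8,"ty":-164,"tz":0,"gripper":-0.9},{"wx":0,"wy":0,"wz":0,"tx":10,"ty":-205,"tz":0,"gripper":-0.9}]'
python3 -m creep '[{"wx":0,"wy":0,"wz":0,"tx":0,"ty":-25,"tz":0,"gripper":-0.9},{"wx":0,"wy":0,"wz":0,"tx":0,"ty":-40,"tz":0,"gripper":-0.9},{"wx":0,"wy":0,"wz":0,"tx":0,"ty":-40,"tz":0,"gripper":-0.9}]'
python3 c.py w2 clip_red clip_blue yellow_handle green_handle rest_bar rail red_handle
```

```text
time_s: 5.8
tool_pos: [0.4302, -0.1733, 0.2338]
tool_rot: [180.0, 0.1, -175.2]
force: [2.7, -0.2, -1.8]
grip_width: 0.0227
grasp_force: 30.0
time_s: 6.05
tool_pos: [0.4332, -0.2153, 0.2338]
tool_rot: [-179.9, 0.0, -175.6]
force: [-0.5, 0.6, -0.3]
grip_width: 0.0226
grasp_force: 30.0
6.1 [ 0.43349453 -0.21260697  0.23351381]
clip_red [([0.4823, -0.2311, 0.0418], 0.77)]
clip_blue [([0.5043, -0.3458, 0.0432], 0.77)]
yellow_handle [([0.4241, -0.1656, 0.0403], 0.62)]
green_handle [([0.4469, -0.2972, 0.043], 0.73)]
rest_bar [([0.4041, -0.273, 0.0295], 0.56)]
rail [([0.4534, -0.2597, -0.0026], 0.59)]
red_handle [([0.4374, -0.2164, 0.2438], 0.98)]
```

View pics/w2.png

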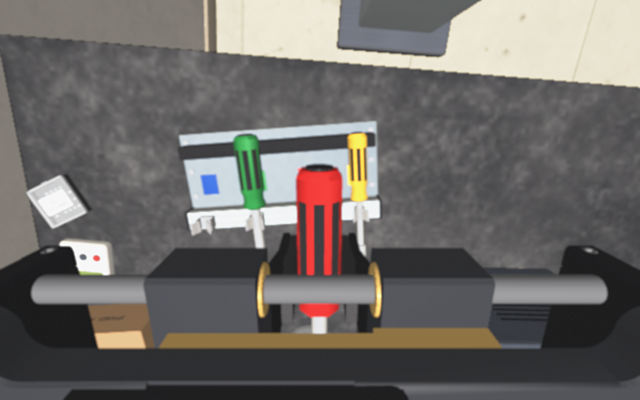

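The red driver sits straight in the fingers, rear at (320,170) and front at (320,312). On the rail, green is at (248,135)–(255,207), yellow at (358,133)–(360,200), the black bar runs along row ~145 and the blue patch is at (209,184). I'll fit the rail's pose from these.

```bash
cat > rail.py <<'E'
from h import *; from fit import fit
import sys
n=sys.argv[1]
fit(n,[40],[85],0); fit(n,[20],[34],0)
P=np.load(n+".npy");im=cv2.imread(f"pics/{n}.png");hsv=cv2.cvtColor(im,cv2.COLOR_BGR2HSV)
X,Y,Z=P[...,0],P[...,1],P[...,2]
base=(X>.35)&(X<.56)&(Y>-.44)&(Y<-.08)
base[245:]=0
def pca(m,s):
    p=P[m][:,:2]; p=p[np.all(abs(p-np.median(p,0))<.2,1)]
    (c,wh,ang)=cv2.minAreaRect((p*1e3).astype(np.float32))
    _,_,vt=np.linalg.svd(p-p.mean(0),full_matrices=False);a=vt[0]*np.sign(vt[0,1])
    print(s,len(p),np.array(c).round(1),np.array(wh).round(1),round(ang,1),"long axis yaw-90:",np.degrees(np.arctan2(a[1],a[0])).round(2)-90,"mean",p.mean(0).round(4), p.min(0).round(3),p.max(0).round(3))
# plate: bright pixels low sat or blue-grey, connected, incl. bar
m=base&(hsv[...,2]>120)&(hsv[...,1]<70)&(Z>.003)&(Z<.04)
pl=m.copy();pl=cv2.morphologyEx(pl.astype(np.uint8),cv2.MORPH_OPEN,np.ones((3,3)))
N,L,S,C=cv2.connectedComponentsWithStats(pl)
pca(m&(Z>.003)&(Z<.012),"plate"); pca(m&(Z>.027)&(Z<.036),"profile")
pca(base&(Z>.025)&(Z<.035)&(hsv[...,2]<60)&(X<.44),"bar")
# red in hand
h=((hsv[...,0]<6)|(hsv[...,0]>172))&(hsv[...,1]>110)&(hsv[...,2]>60)&(Z>.2)
h[275:]=0
p=P[h];_,_,vt=np.linalg.svd(p[:,:2]-p[:,:2].mean(0),full_matrices=False);a=vt[0]*np.sign(vt[0,0])
rows=[(P[v][h[v]][:,0].mean(),P[v][h[v]][:,1][[0,-1]].mean() ) for v in range(170,270,4) if h[v].sum()>8]
r=np.array(rows);k=np.polyfit(r[:,0],r[:,1],1)
print("hand",len(p),p.min(0),p.max(0),"yaw",np.degrees(np.arctan2(a[1],a[0])),"edge fit yaw",np.degrees(np.arctan(k[0])),"y at x=.4335",np.polyval(k,.4335),get_obs()["tool_pos"],get_obs()["tool_rot"])
E
python3 rail.py w2
```

```text
w2 bbox [ 233  135   33   74 1560] yaw 8.42 len 0.08028699339193279 wid 0.022573267175747785 ztop [0.0551 0.0576] front [ 0.4733 -0.289 ] handle [ 0.4416 -0.2937] rear+49 [ 0.4423 -0.2936]
w2 bbox [ 348  134   19   67 1010] yaw 8.11 len 0.0746205808807516 wid 0.019513634629761984 ztop [0.0496 0.0516] front [ 0.457  -0.1686] handle [ 0.4253 -0.1731] rear+49 [ 0.4316 -0.1722]
plate 7159 [ 451.3 -259.3] [134.4 256.1] 8.3 long axis yaw-90: 12.200000000000003 mean [ 0.4308 -0.2748] [ 0.369 -0.392] [ 0.536 -0.135]
profile 1916 [ 447.1 -262.9] [106.1 238.7] 8.7 long axis yaw-90: 8.14 mean [ 0.4848 -0.2662] [ 0.38  -0.379] [ 0.515 -0.137]
bar 107 [ 403.9 -267. ] [ 12.6 217.6] 8.4 long axis yaw-90: 8.379999999999995 mean [ 0.3997 -0.2762] [ 0.383 -0.375] [ 0.414 -0.16 ]
hand 3335 [ 0.38412331 -0.23008038  0.23486886] [ 0.44184691 -0.20397279  0.31802644] yaw 4.215445148526292 edge fit yaw 4.033306126735095 y at x=.4335 -0.2161063032255965 [ 0.43424134 -0.20991991  0.23352076] [ 1.79972923e+02  9.83685467e-03 -1.75110621e+02]
```

```bash
python3 -m creep '[{"wx":0,"wy":0,"wz":-4.2,"tx":0.5,"ty":-18,"tz":20,"gripper":-0.9},{"wx":0,"wy":0,"wz":-4.2,"tx":0.5,"ty":-18,"tz":60,"gripper":-0.9},{"wx":0,"wy":0,"wz":-4.2,"tx":0.5,"ty":-18,"tz":100,"gripper":-0.9},{"wx":0,"wy":0,"wz":-4.2,"tx":0.5,"ty":-18,"tz":135,"gripper":-0.9},{"wx":0,"wy":0,"wz":-4.2,"tx":0.5,"ty":-18,"tz":156,"gripper":-0.9}]'
python3 -m creep '[{"wx":0,"wy":0,"wz":0,"tx":0,"ty":0,"tz":0,"gripper":-0.9},{"wx":0,"wy":0,"wz":0,"tx":0,"ty":0,"tz":0,"gripper":-0.9}]'
python3 c.py w3
python3 -c "
from h import *
im,P=cam('scene');save(cv2.resize(im[180:340,380:620],None,fx=3,fy=3) ,'pics/s1.png')"
```

```text
time_s: 6.87
tool_pos: [0.433, -0.2275, 0.0741]
tool_rot: [179.9, -0.2, -171.0]
force: [-0.4, 0.8, -1.0]
grip_width: 0.0225
grasp_force: 30.0
time_s: 7.03
tool_pos: [0.4345, -0.2286, 0.0772]
tool_rot: [180.0, -0.1, -171.0]
force: [1.0, -0.2, -0.2]
grip_width: 0.0225
grasp_force: 30.0
7.0833 [ 0.43579172 -0.22914097  0.07851616]
```

View pics/w3.png

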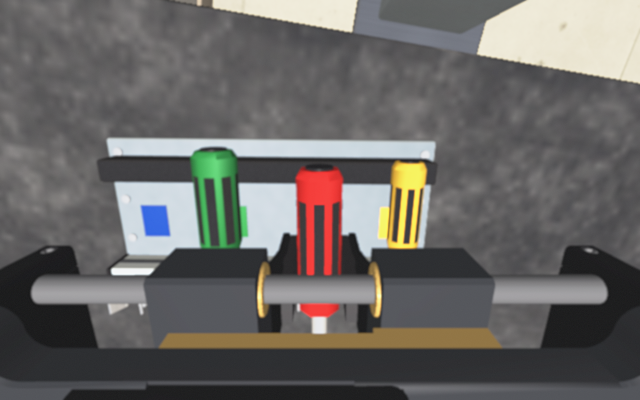

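The green axis is near column 217, yellow near 408, and red at 320. Red should lie midway between the other two, so I compute that in 3D.

```bash
cat > al.py <<'E'
from h import *; import sys
n=sys.argv[1]; P=np.load(n+".npy");im=cv2.imread(f"pics/{n}.png");hsv=cv2.cvtColor(im,cv2.COLOR_BGR2HSV)
H,S,V=hsv[...,0],hsv[...,1],hsv[...,2];sat=(S>110)&(V>50)
C=dict(green=((H>40)&(H<85),.04,.07),yellow=((H>18)&(H<34),.04,.07),red=((H<6)|(H>172),.035,.13),blue=((H>105)&(H<125),.035,.13))
out={}
for k,(m,z0,z1) in C.items():
    m=m&sat&(P[...,2]>z0)&(P[...,2]<z1);m[int(sys.argv[2]) if len(sys.argv)>2 else 272:]=0
    m=cv2.morphologyEx(m.astype(np.uint8),cv2.MORPH_CLOSE,np.ones((11,11)))
    N,L,St,_=cv2.connectedComponentsWithStats(m)
    if N<2: continue
    i=1+np.argmax(St[1:,4]);
    if St[i,4]<300: continue
    m=L==i;r=[]
    for v in range(St[i,1]+10,St[i,1]+St[i,3]-3):
        u=np.flatnonzero(m[v]); q=P[v,u]; q=q[np.isfinite(q[:,2])&(q[:,2]>z0)&(q[:,2]<z1)]
        if len(q)>8: r.append([q[:,0].mean(),(q[0,1]+q[-1,1])/2,q[:,2].max()])
    r=np.array(r);kk=np.polyfit(r[:,0],r[:,1],1);a=np.degrees(np.arctan(kk[0]))
    p=P[m];p=p[(p[:,2]>z0)&(p[:,2]<z1)]
    d=np.array([np.cos(np.radians(a)),np.sin(np.radians(a))]); rear=np.percentile(p[:,:2]@d,1)
    c=np.array([.42,np.polyval(kk,.42)]);c=c+d*(rear-c@d)
    print(k,"yaw",a.round(2),"rear axis pt",c.round(4),"ztop",np.median(r[:,2]).round(4),"len seen",np.ptp(p[:,:2]@d).round(4));out[k]=(c,d)
w=[out[k][1] for k in("green","yellow")];d=np.mean(w,0);d/=np.linalg.norm(d);nn=np.array([-d[1],d[0]])
L={"green":.053,"yellow":.046,"red":.049,"blue":.057}
g,y=out["green"][0]+d*L["green"],out["yellow"][0]+d*L["yellow"]
print("rail yaw",np.degrees(np.arctan2(d[1],d[0])),"sep",(y-g)@nn,"along g,y",g@d,y@d)
for k,Yr in(("red",.062),("blue",-.062)):
    if k in out:
        h=out[k][0]+out[k][1]*L[k]; print(k,"handle at",h,"lateral left err",(h-g)@nn-Yr*((y-g)@nn)/.124,"along err",h@d-(g@d+y@d)/2)
E
python3 al.py w3; python3 al.py w3 250
```

```text
green yaw 10.75 rear axis pt [ 0.3933 -0.3014] ztop 0.0579 len seen 0.0645
yellow yaw 6.4 rear axis pt [ 0.3822 -0.1796] ztop 0.0518 len seen 0.0589
red yaw 8.61 rear axis pt [ 0.3866 -0.2367] ztop 0.0988 len seen 0.0559
rail yaw 8.578499765947548 sep 0.12200275524784648 along g,y 0.3969261760246778 0.39712235027577564
red handle at [ 0.43506675 -0.22932491] lateral left err 0.003990449474489469 along err -0.001031944115406802
green yaw 10.75 rear axis pt [ 0.3933 -0.3014] ztop 0.0579 len seen 0.0645
yellow yaw 6.4 rear axis pt [ 0.3822 -0.1796] ztop 0.0518 len seen 0.0589
red yaw 9.47 rear axis pt [ 0.3866 -0.2369] ztop 0.0988 len seen 0.0432
rail yaw 8.578499765947548 sep 0.12200275524784648 along g,y 0.3969261760246778 0.39712235027577564
red handle at [ 0.43493729 -0.22882716] lateral left err 0.004501936218600858 along err -0.0010857080602126867
```

View pics/s1.png

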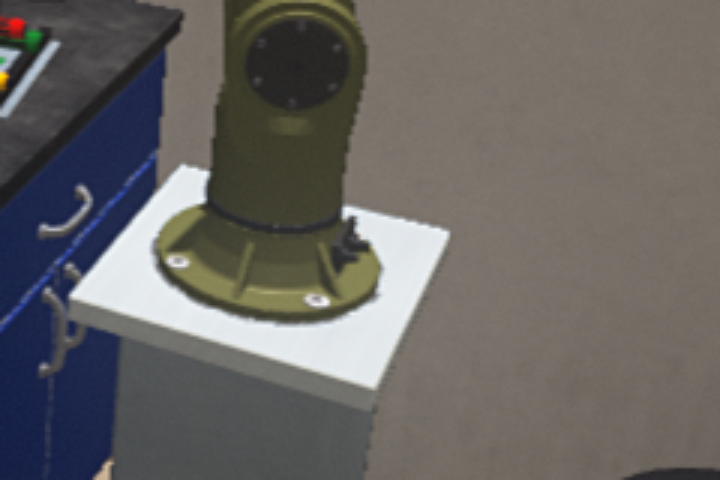

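```bash
python3 -m creep '[{"wx":0,"wy":-3.5,"wz":0,"tx":-2,"ty":-4,"tz":6,"gripper":-0.9},{"wx":0,"wy":-7,"wz":0,"tx":-2,"ty":-4,"tz":14,"gripper":-0.9},{"wx":0,"wy":-7,"wz":0,"tx":-2,"ty":-4,"tz":22,"gripper":-0.9},{"wx":0,"wy":-7,"wz":0,"tx":-2,"ty":-4,"tz":28,"gripper":-0.9},{"wx":0,"wy":-7,"wz":0,"tx":-2,"ty":-4,"tz":31,"gripper":-0.9}]'
python3 c.py w4; python3 al.py w4 265
python3 -c "
from h import *
im,P=cam('scene');save(im,'pics/s2.png')"
```

```text
time_s: 7.55
tool_pos: [0.4385, -0.2323, 0.0469]
tool_rot: [180.0, 7.0, -171.0]
force: [0.4, -0.3, -0.8]
grip_width: 0.023
grasp_force: 30.0
7.6 [ 0.43829726 -0.2322307   0.04639561]
green yaw 12.6 rear axis pt [ 0.3927 -0.3016] ztop 0.0579 len seen 0.0552
yellow yaw 7.5 rear axis pt [ 0.3819 -0.1791] ztop 0.0518 len seen 0.0496
red yaw 8.67 rear axis pt [ 0.3891 -0.2406] ztop 0.0652 len seen 0.0518
rail yaw 10.051937232074671 sep 0.12254092013004848 along g,y 0.38706982894846315 0.390761172662687
red handle at [ 0.43758814 -0.23322035] lateral left err -0.0017307169542503179 along err 0.001249165088253179
```

View pics/s2.png

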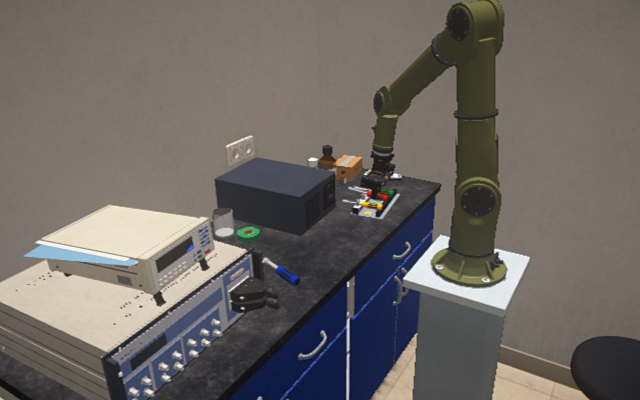

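```bash
python3 -m creep '[{"wx":0,"wy":0,"wz":0,"tx":1,"ty":0,"tz":2,"gripper":-0.9},{"wx":0,"wy":0,"wz":0,"tx":2,"ty":0,"tz":4,"gripper":-0.9},{"wx":0,"wy":0,"wz":0,"tx":2,"ty":0,"tz":5,"gripper":-0.9},{"wx":0,"wy":0,"wz":0,"tx":2,"ty":0,"tz":6,"gripper":-0.9}]'
python3 -m creep '[{"wx":0,"wy":0,"wz":0,"tx":0,"ty":0,"tz":1,"gripper":-0.9},{"wx":0,"wy":0,"wz":0,"tx":0,"ty":0,"tz":2,"gripper":-0.9},{"wx":0,"wy":0,"wz":0,"tx":0,"ty":0,"tz":2,"gripper":-0.9}]'
```

```text
time_s: 7.98
tool_pos: [0.4365, -0.2328, 0.0402]
tool_rot: [-180.0, 7.0, -171.0]
force: [0.1, 0.2, -1.2]
grip_width: 0.0225
grasp_force: 30.0
time_s: 8.23
tool_pos: [0.4368, -0.2329, 0.0385]
tool_rot: [-180.0, 7.0, -171.0]
force: [-0.9, 1.8, 0.3]
grip_width: 0.0226
grasp_force: 30.0
```

```bash
python3 -m creep '[{"wx":0,"wy":0,"wz":0,"tx":0,"ty":0,"tz":1,"gripper":-0.9},{"wx":0,"wy":0,"wz":0,"tx":0,"ty":0,"tz":2,"gripper":-0.9},{"wx":0,"wy":0,"wz":0,"tx":0,"ty":0,"tz":2,"gripper":-0.9}]'
python3 -m creep '[{"wx":0,"wy":0,"wz":0,"tx":0,"ty":0,"tz":0,"gripper":-0.9},{"wx":0,"wy":0,"wz":0,"tx":0,"ty":0,"tz":0,"gripper":-0.9}]'
```

```text
time_s: 8.48
tool_pos: [0.4373, -0.233, 0.0374]
tool_rot: [180.0, 7.0, -171.0]
force: [-4.4, 1.5, 10.2]
grip_width: 0.0225
grasp_force: 30.0
time_s: 8.65
tool_pos: [0.4373, -0.2329, 0.0374]
tool_rot: [180.0, 7.0, -171.0]
force: [-3.0, 0.8, 10.6]
grip_width: 0.0228
grasp_force: 30.0
```

```bash
python3 -m creep '[{"wx":0,"wy":0,"wz":0,"tx":0,"ty":0,"tz":-1,"gripper":-0.9},{"wx":0,"wy":0,"wz":0,"tx":0,"ty":0,"tz":-1,"gripper":-0.2},{"wx":0,"wy":0,"wz":0,"tx":0,"ty":0,"tz":-1,"gripper":-0.2},{"wx":0,"wy":0,"wz":0,"tx":0,"ty":0,"tz":-1,"gripper":-0.2}]'
python3 -m creep '[{"wx":0,"wy":0,"wz":0,"tx":0,"ty":0,"tz":-10,"gripper":-0.2},{"wx":0,"wy":0,"wz":0,"tx":0,"ty":0,"tz":-25,"gripper":-0.2},{"wx":0,"wy":3,"wz":0,"tx":0,"ty":0,"tz":-45,"gripper":-0.2},{"wx":0,"wy":7,"wz":0,"tx":2,"ty":0,"tz":-60,"gripper":-0.2}, {"wx":0,"wy":7,"wz":0,"tx":2,"ty":0,"tz":-60,"gripper":-0.2}]'
python3 c.py w5; python3 al.py w5 265
```

```text
time_s: 8.98
tool_pos: [0.4369, -0.2328, 0.0373]
tool_rot: [-180.0, 7.0, -171.0]
force: [-0.0, -1.0, 0.1]
grip_width: 0.0324
grasp_force: 0.0
time_s: 9.4
tool_pos: [0.4314, -0.2344, 0.0995]
tool_rot: [-179.8, 0.2, -170.9]
force: [2.2, -0.2, 0.3]
grip_width: 0.0348
grasp_force: 0.0
9.45 [ 0.43000055 -0.23423946  0.09777625]
green yaw 9.41 rear axis pt [ 0.3929 -0.3005] ztop 0.0579 len seen 0.0819
yellow yaw 8.33 rear axis pt [ 0.3822 -0.1804] ztop 0.0517 len seen 0.0763
red yaw 8.82 rear axis pt [ 0.3877 -0.2413] ztop 0.0586 len seen 0.0785
rail yaw 8.870797800190568 sep 0.12030596815740982 along g,y 0.3948650480749258 0.3957910574102212
red handle at [ 0.43612879 -0.23375035] lateral left err -0.0008382949699964129 along err -0.00046187699188648956
```

View pics/w5.png

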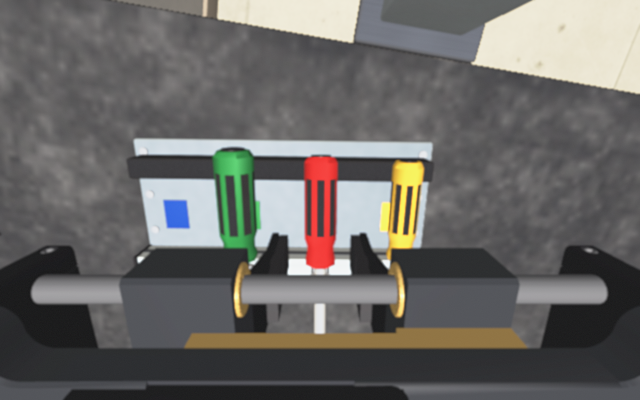

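Red lies in its funnel at column 320, centred between green and yellow to within 1 mm. Next, shut the fingers, shift to the front of the handle and press.

```bash
python3 -m creep '[{"wx":0,"wy":0,"wz":0,"tx":-15,"ty":0,"tz":0,"gripper":-1},{"wx":0,"wy":0,"wz":0,"tx":-26,"ty":0,"tz":0,"gripper":-1},{"wx":0,"wy":0,"wz":0,"tx":-26,"ty":0,"tz":10,"gripper":-1},{"wx":0,"wy":0,"wz":0,"tx":-26,"ty":0,"tz":20,"gripper":-1},{"wx":0,"wy":0,"wz":0,"tx":-26,"ty":0,"tz":32,"gripper":-1}]' 20
python3 -m creep '[{"wx":0,"wy":0,"wz":0,"tx":0,"ty":0,"tz":4,"gripper":-1},{"wx":0,"wy":0,"wz":0,"tx":0,"ty":0,"tz":7,"gripper":-1},{"wx":0,"wy":0,"wz":0,"tx":0,"ty":0,"tz":9,"gripper":-1},{"wx":0,"wy":0,"wz":0,"tx":0,"ty":0,"tz":10,"gripper":-1},{"wx":0,"wy":0,"wz":0,"tx":0,"ty":0,"tz":10,"gripper":-1}]'
```

```text
time_s: 9.87
tool_pos: [0.4516, -0.2303, 0.0628]
tool_rot: [180.0, -0.1, -171.1]
force: [-0.5, -0.3, -0.6]
grip_width: 0.009
grasp_force: 0.0
time_s: 10.28
tool_pos: [0.452, -0.2302, 0.0537]
tool_rot: [179.9, -0.1, -171.1]
force: [-0.6, -0.0, 0.6]
grip_width: 0.0007
grasp_force: 0.0
```

```bash
python3 -m creep '[{"wx":0,"wy":0,"wz":0,"tx":0,"ty":0,"tz":-8,"gripper":-1},{"wx":0,"wy":0,"wz":0,"tx":-5,"ty":0,"tz":-8,"gripper":-1},{"wx":0,"wy":0,"wz":0,"tx":-5,"ty":0,"tz":-2,"gripper":-1},{"wx":0,"wy":0,"wz":0,"tx":-5,"ty":0,"tz":-1,"gripper":-1},{"wx":0,"wy":0,"wz":0,"tx":-5,"ty":0,"tz":0,"gripper":-1}]'
python3 -m creep '[{"wx":0,"wy":0,"wz":0,"tx":0,"ty":0,"tz":1,"gripper":-1},{"wx":0,"wy":0,"wz":0,"tx":0,"ty":0,"tz":2,"gripper":-1},{"wx":0,"wy":0,"wz":0,"tx":0,"ty":0,"tz":2,"gripper":-1}]'
```

```text
time_s: 10.7
tool_pos: [0.4579, -0.2291, 0.0541]
tool_rot: [180.0, -0.1, -171.0]
force: [-0.2, 0.4, -0.2]
grip_width: 0.0006
grasp_force: 0.0
time_s: 10.95
tool_pos: [0.4581, -0.2295, 0.0529]
tool_rot: [180.0, -0.0, -171.0]
force: [-1.1, 1.7, 2.6]
grip_width: 0.0005
grasp_force: 1.5
```

```bash
python3 -m creep '[{"wx":0,"wy":0,"wz":0,"tx":0,"ty":0,"tz":1,"gripper":-1},{"wx":0,"wy":0,"wz":0,"tx":0,"ty":0,"tz":1,"gripper":-1},{"wx":0,"wy":0,"wz":0,"tx":0,"ty":0,"tz":2,"gripper":-1},{"wx":0,"wy":0,"wz":0,"tx":0,"ty":0,"tz":2,"gripper":-1}]'
python3 c.py w6; python3 al.py w6 262
```

```text
time_s: 11.28
tool_pos: [0.4583, -0.2297, 0.0526]
tool_rot: [179.9, 0.0, -171.0]
force: [-5.8, 2.4, 18.5]
grip_width: 0.0005
grasp_force: 9.6
11.3333 [ 0.45825492 -0.22972162  0.05259454]
green yaw 5.63 rear axis pt [ 0.3933 -0.2988] ztop 0.0577 len seen 0.0824
yellow yaw 9.94 rear axis pt [ 0.3829 -0.181 ] ztop 0.0518 len seen 0.076
red yaw 8.82 rear axis pt [ 0.3895 -0.241 ] ztop 0.0549 len seen 0.0649
rail yaw 7.783591074361796 sep 0.11812346115036691 along g,y 0.40218169511410706 0.4008213057079185
red handle at [ 0.43788588 -0.23346541] lateral left err -0.00041282486912274513 along err 0.0007313473222197442
```

```bash
python3 -m creep '[{"wx":0,"wy":0,"wz":0,"tx":0,"ty":0,"tz":-20,"gripper":-1},{"wx":0,"wy":0,"wz":0,"tx":10,"ty":0,"tz":-60,"gripper":-1},{"wx":0,"wy":0,"wz":0,"tx":30,"ty":0,"tz":-100,"gripper":-1},{"wx":0,"wy":0,"wz":0,"tx":45,"ty":0,"tz":-135,"gripper":-1},{"wx":0,"wy":0,"wz":0,"tx":45,"ty":0,"tz":-135,"gripper":-1}]'
python3 c.py w7; python3 al.py w7 262
cat > lvl.py <<'E'
from h import *; import sys
n=sys.argv[1];P=np.load(n+".npy");d=np.array([.989,.146])
for k,r in (("green",(.3927,-.3008)),("yellow",(.382,-.180)),("red",(.388,-.2412)),("blue",(.399,-.3640))):
    q=P.reshape(-1,3);q=q[np.isfinite(q[:,2])];v=q[:,:2]-r;l=v@d;w=v@np.array([-d[1],d[0]])
    print(k,[(int(a*1e3),np.round(np.percentile(q[s,2],90)*1e3,1),s.sum()) for a in np.arange(.0,.17,.01) for s in [(l>a)&(l<a+.01)&(abs(w)<.004)&(q[:,2]<.08)] if s.sum()>5])
E
python3 lvl.py w7
```

```text
time_s: 11.75
tool_pos: [0.4149, -0.2398, 0.1926]
tool_rot: [-179.9, 0.7, -171.2]
force: [-0.2, -1.0, 0.2]
grip_width: 0.0005
grasp_force: 0.0
11.8 [ 0.41517588 -0.23810172  0.18969424]
green yaw 7.27 rear axis pt [ 0.393  -0.2993] ztop 0.0577 len seen 0.0823
yellow yaw 9.51 rear axis pt [ 0.3821 -0.1811] ztop 0.0517 len seen 0.0782
red yaw 8.52 rear axis pt [ 0.3877 -0.241 ] ztop 0.0546 len seen 0.0851
rail yaw 8.39302027266477 sep 0.11855198534556516 along g,y 0.39815238672202186 0.39760062716407557
red handle at [ 0.4361175  -0.23370597] lateral left err -0.0006698982707642881 along err -0.0005420792436886535
green [(0, np.float64(57.1), np.int64(121)), (10, np.float64(57.6), np.int64(85)), (20, np.float64(57.7), np.int64(86)), (30, np.float64(57.6), np.int64(76)), (40, np.float64(57.7), np.int64(77)), (50, np.float64(57.9), np.int64(74)), (60, np.float64(57.1), np.int64(68)), (70, np.float64(56.1), np.int64(76)), (80, np.float64(56.9), np.int64(45)), (90, np.float64(51.0), np.int64(80))]
yellow [(0, np.float64(51.3), np.int64(113)), (10, np.float64(51.7), np.int64(82)), (20, np.f
[... 359 characters left out ...]
 np.int64(82)), (20, np.float64(54.9), np.int64(79)), (30, np.float64(54.8), np.int64(75)), (40, np.float64(54.6), np.int64(75)), (50, np.float64(54.6), np.int64(72)), (60, np.float64(53.4), np.int64(71)), (70, np.float64(53.7), np.int64(58)), (80, np.float64(47.0), np.int64(7))]
blue [(0, np.float64(9.7), np.int64(67)), (10, np.float64(31.3), np.int64(98)), (20, np.float64(31.6), np.int64(54)), (30, np.float64(9.6), np.int64(44)), (40, np.float64(9.6), np.int64(61)), (50, np.float64(10.1), np.int64(56)), (60, np.float64(9.9), np.int64(57)), (70, np.float64(10.3), np.int64(55)), (80, np.float64(9.9), np.int64(55)), (90, np.float64(38.7), np.int64(137)), (100, np.float64(39.5), np.int64(26))]
```

View pics/w7.png

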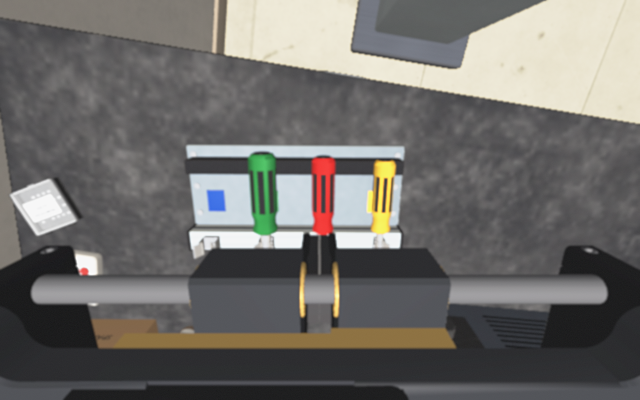

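Red reads level at the same height offset as its neighbours (54.7 mm, against 57.6 for green and 51.7 for yellow), so it is fully home. Now the blue driver.

```bash
python3 -m creep '[{"wx":0,"wy":0,"wz":0,"tx":0,"ty":0,"tz":-35,"gripper":-1},{"wx":0,"wy":0,"wz":5,"tx":0,"ty":41,"tz":-40,"gripper":0},{"wx":0,"wy":0,"wz":11,"tx":0,"ty":82,"tz":-40,"gripper":0},{"wx":0,"wy":0,"wz":18,"tx":-5,"ty":123,"tz":-40,"gripper":0.3},{"wx":0,"wy":0,"wz":24,"tx":-10,"ty":164,"tz":-40,"gripper":0.3}]'
python3 go.py .43 .32 .22 162
```

```text
time_s: 12.22
tool_pos: [0.3988, -0.0944, 0.2248]
tool_rot: [180.0, -0.0, 166.8]
force: [1.0, 0.9, -0.1]
grip_width: 0.0198
grasp_force: 0.0
t [ 64.4 410.6   5.2] w [ 0.04 -0.05  4.78] |t| 416.0
```

```bash
python3 -m creep '[{"wx":0,"wy":0,"wz":4.8,"tx":-20,"ty":36,"tz":0,"gripper":0.3},{"wx":0,"wy":0,"wz":4.8,"tx":-20,"ty":76,"tz":0,"gripper":0.3},{"wx":0,"wy":0,"wz":4.8,"tx":-10,"ty":116,"tz":0,"gripper":0.3},{"wx":0,"wy":0,"wz":4.8,"tx":-3,"ty":157,"tz":0,"gripper":0.3},{"wx":0,"wy":0,"wz":4.8,"tx":4,"ty":198,"tz":0,"gripper":0.3}]'
python3 go.py .448 .33 .2 161.7
```

```text
time_s: 12.63
tool_pos: [0.4391, 0.0998, 0.2241]
tool_rot: [-180.0, -0.1, 162.3]
force: [0.4, 0.2, 0.8]
grip_width: 0.0515
grasp_force: 0.0
t [ 61.5 222.   24.2] w [-0.03 -0.13  0.59] |t| 232.0
```

```bash
python3 -m creep '[{"wx":0,"wy":0,"wz":0,"tx":11,"ty":40,"tz":0,"gripper":0.3},{"wx":0,"wy":0,"wz":0,"tx":22,"ty":80,"tz":5,"gripper":0.3},{"wx":0,"wy":0,"wz":0,"tx":33,"ty":120,"tz":10,"gripper":0.3},{"wx":0,"wy":0,"wz":0,"tx":44,"ty":158,"tz":15,"gripper":0.3},{"wx":0,"wy":0,"wz":0,"tx":54,"ty":196,"tz":24,"gripper":0.3}]'
python3 -m creep '[{"wx":0,"wy":0,"wz":0,"tx":8,"ty":26,"tz":0,"gripper":0.3},{"wx":0,"wy":0,"wz":0,"tx":8,"ty":26,"tz":0,"gripper":0.3},{"wx":0,"wy":0,"wz":0,"tx":8,"ty":26,"tz":0,"gripper":0.3}]'
python3 c.py w8 blue_handle; sed -i 's/^    fit(.*$/    fit("w8",[105],[125],.029)/' fit.py; python3 fit.py; python3 go.py .448 .3337 .005 161.7
```

```text
time_s: 13.05
tool_pos: [0.4473, 0.3034, 0.2003]
tool_rot: [180.0, -0.1, 162.3]
force: [1.0, 0.0, 1.1]
grip_width: 0.0565
grasp_force: 0.0
time_s: 13.3
tool_pos: [0.4469, 0.3295, 0.1993]
tool_rot: [-179.8, -0.1, 162.5]
force: [-0.0, 0.4, 0.1]
grip_width: 0.0562
grasp_force: 0.0
13.35 [0.44778492 0.32770697 0.19993066]
blue_handle [([0.4531, 0.3326, 0.0122], 0.65)]
w8 bbox [ 312  129   27   81 2049] yaw -18.34 len 0.0856536931493144 wid 0.0281575651461438 ztop [0.0278 0.0305] front [0.4792 0.3245] handle [0.4488 0.3345] rear+49 [0.4444 0.336 ]
t [  2.3   6.9 195.5] w [-0.11 -0.05  0.53] |t| 196.0
```

```bash
python3 -m creep '[{"wx":0,"wy":0,"wz":0.5,"tx":0,"ty":5,"tz":41,"gripper":0.3},{"wx":0,"wy":0,"wz":0.5,"tx":0,"ty":5,"tz":82,"gripper":0.3},{"wx":0,"wy":0,"wz":0.5,"tx":0,"ty":5,"tz":120,"gripper":0.3},{"wx":0,"wy":0,"wz":0.5,"tx":0,"ty":5,"tz":150,"gripper":0.3},{"wx":0,"wy":0,"wz":0.5,"tx":0,"ty":5,"tz":172,"gripper":0.3}]'
python3 -m creep '[{"wx":0,"wy":0,"wz":0,"tx":0,"ty":0,"tz":14,"gripper":0.3},{"wx":0,"wy":0,"wz":0,"tx":0,"ty":0,"tz":21,"gripper":0.3},{"wx":0,"wy":0,"wz":0,"tx":0,"ty":0,"tz":21,"gripper":0},{"wx":0,"wy":0,"wz":0,"tx":0,"ty":0,"tz":21,"gripper":-0.8},{"wx":0,"wy":0,"wz":0,"tx":0,"ty":0,"tz":21,"gripper":-0.8}]' 30
python3 -m creep '[{"wx":0,"wy":0,"wz":0,"tx":0,"ty":0,"tz":0,"gripper":-0.8},{"wx":0,"wy":0,"wz":0,"tx":0,"ty":0,"tz":0,"gripper":-0.8},{"wx":0,"wy":0,"wz":0,"tx":0,"ty":0,"tz":0,"gripper":-0.8},{"wx":0,"wy":0,"wz":0,"tx":0,"ty":0,"tz":0,"gripper":-0.8}]'
```

```text
time_s: 13.82
tool_pos: [0.449, 0.3296, 0.0268]
tool_rot: [-179.8, -0.1, 161.6]
force: [-0.7, 0.1, -0.4]
grip_width: 0.057
grasp_force: 0.0
time_s: 14.23
tool_pos: [0.451, 0.3331, 0.0103]
tool_rot: [179.9, 0.1, 161.7]
force: [0.0, -0.4, 0.4]
grip_width: 0.0436
grasp_force: 0.0
time_s: 14.57
tool_pos: [0.4506, 0.3335, 0.01]
tool_rot: [179.9, 0.1, 161.8]
force: [0.5, -0.1, 5.1]
grip_width: 0.0288
grasp_force: 30.0
```

```bash
python3 -m creep '[{"wx":0,"wy":0,"wz":0,"tx":0,"ty":0,"tz":-30,"gripper":-0.8},{"wx":0,"wy":0,"wz":0,"tx":0,"ty":0,"tz":-70,"gripper":-0.8},{"wx":0,"wy":0,"wz":0,"tx":0,"ty":0,"tz":-110,"gripper":-0.8},{"wx":0,"wy":0,"wz":0,"tx":0,"ty":0,"tz":-150,"gripper":-0.8},{"wx":0,"wy":0,"wz":0,"tx":0,"ty":0,"tz":-190,"gripper":-0.8}]' 40
python3 -m creep '[{"wx":0,"wy":0,"wz":0,"tx":-8,"ty":-20,"tz":-40,"gripper":-0.8},{"wx":0,"wy":0,"wz":-5,"tx":-20,"ty":-58,"tz":-40,"gripper":-0.8},{"wx":0,"wy":0,"wz":-10,"tx":-32,"ty":-96,"tz":-40,"gripper":-0.8},{"wx":0,"wy":0,"wz":-15,"tx":-45,"ty":-134,"tz":-40,"gripper":-0.8},{"wx":0,"wy":0,"wz":-18,"tx":-58,"ty":-172,"tz":-40,"gripper":-0.8}]'
python3 go.py .45 -.33 .235 -171.6
```

```text
time_s: 14.98
tool_pos: [0.4493, 0.3324, 0.2006]
tool_rot: [-180.0, -0.0, 161.8]
force: [0.7, 1.0, -0.3]
grip_width: 0.0283
grasp_force: 40.0
time_s: 15.4
tool_pos: [0.4507, 0.1495, 0.2389]
tool_rot: [180.0, 0.0, -179.9]
force: [0.6, 0.2, -0.9]
grip_width: 0.0286
grasp_force: 40.0
t [   1.2 -479.5    3.5] w [ 0.04  0.02 -8.34] |t| 479.0
```

```bash
python3 -m creep '[{"wx":0,"wy":0,"wz":0,"tx":0,"ty":-41,"tz":0,"gripper":-0.8},{"wx":0,"wy":0,"wz":0,"tx":0,"ty":-82,"tz":0,"gripper":-0.8},{"wx":0,"wy":0,"wz":-3,"tx":0,"ty":-123,"tz":0,"gripper":-0.8},{"wx":0,"wy":0,"wz":-6,"tx":0,"ty":-164,"tz":0,"gripper":-0.8},{"wx":0,"wy":0,"wz":-8.4,"tx":0,"ty":-205,"tz":0,"gripper":-0.8}]'
python3 -m creep '[{"wx":0,"wy":0,"wz":0,"tx":6,"ty":-41,"tz":0,"gripper":-0.8},{"wx":0,"wy":0,"wz":0,"tx":12,"ty":-82,"tz":0,"gripper":-0.8},{"wx":0,"wy":0,"wz":0,"tx":18,"ty":-123,"tz":0,"gripper":-0.8},{"wx":0,"wy":0,"wz":0,"tx":24,"ty":-164,"tz":0,"gripper":-0.8},{"wx":0,"wy":0,"wz":0,"tx":30,"ty":-204,"tz":0,"gripper":-0.8}]'
python3 go.py .4542 -.3564 .085 -171.6
```

```text
time_s: 15.82
tool_pos: [0.4497, -0.0556, 0.2386]
tool_rot: [179.9, 0.0, -171.7]
force: [1.5, 1.4, -1.4]
grip_width: 0.0287
grasp_force: 40.0
time_s: 16.23
tool_pos: [0.4491, -0.2619, 0.2388]
tool_rot: [180.0, 0.1, -171.8]
force: [1.0, 0.6, -1.4]
grip_width: 0.0285
grasp_force: 40.0
t [  8.6 -94.4 153.7] w [ 0.04  0.07 -0.21] |t| 181.0
```

```bash
python3 -m creep '[{"wx":0,"wy":0,"wz":0,"tx":3,"ty":-38,"tz":0,"gripper":-0.8},{"wx":0,"wy":0,"wz":0,"tx":6,"ty":-75,"tz":10,"gripper":-0.8},{"wx":0,"wy":0,"wz":0,"tx":8.6,"ty":-94,"tz":40,"gripper":-0.8},{"wx":0,"wy":0,"wz":0,"tx":8.6,"ty":-94,"tz":80,"gripper":-0.8},{"wx":0,"wy":0,"wz":0,"tx":8.6,"ty":-94,"tz":110,"gripper":-0.8}]'
python3 -m creep '[{"wx":0,"wy":0,"wz":0,"tx":0,"ty":0,"tz":25,"gripper":-0.8},{"wx":0,"wy":0,"wz":0,"tx":0,"ty":0,"tz":42,"gripper":-0.8},{"wx":0,"wy":0,"wz":0,"tx":0,"ty":0,"tz":42,"gripper":-0.8}]'
python3 c.py w9; python3 al.py w9 265
```

```text
time_s: 16.65
tool_pos: [0.453, -0.3556, 0.1261]
tool_rot: [180.0, -0.1, -172.0]
force: [0.1, 1.0, -2.5]
grip_width: 0.0284
grasp_force: 40.0
time_s: 16.9
tool_pos: [0.452, -0.3519, 0.0823]
tool_rot: [179.7, -0.4, -171.8]
force: [-1.2, 0.3, -0.0]
grip_width: 0.0284
grasp_force: 40.0
16.95 [ 0.45318335 -0.3529493   0.08464034]
green yaw 5.84 rear axis pt [ 0.3939 -0.3033] ztop 0.0579 len seen 0.0658
yellow yaw 8.49 rear axis pt [ 0.3828 -0.1816] ztop 0.0518 len seen 0.0769
red yaw 9.74 rear axis pt [ 0.3884 -0.243 ] ztop 0.0549 len seen 0.077
blue yaw 7.98 rear axis pt [ 0.3962 -0.3604] ztop 0.1032 len seen 0.0602
rail yaw 7.16769597182564 sep 0.12209731189388763 along g,y 0.40596189368363145 0.40318838482790786
red handle at [ 0.4367205 -0.2347615] lateral left err 0.0015715443282088778 along err -0.0005596194081458061
blue handle at [ 0.45269053 -0.35245395] lateral left err 0.004903505248855924 along err 0.0006006709001059041
```

View pics/w9.png

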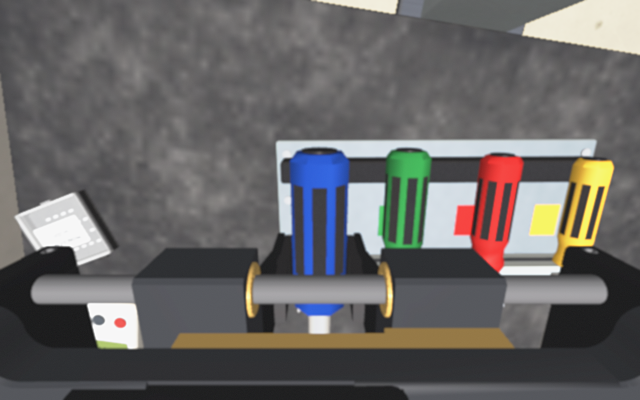

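Blue is at column 320, green near 407, red near 497 and yellow near 590. The blue funnel is about 5 mm to the right of the held driver, so I correct that, tilt and descend.

```bash
python3 -m creep '[{"wx":0,"wy":-4,"wz":0,"tx":-1.5,"ty":-5,"tz":4,"gripper":-0.8},{"wx":0,"wy":-9,"wz":0,"tx":-1.5,"ty":-5,"tz":12,"gripper":-0.8},{"wx":0,"wy":-9,"wz":0,"tx":-1.5,"ty":-5,"tz":20,"gripper":-0.8},{"wx":0,"wy":-9,"wz":0,"tx":-1.5,"ty":-5,"tz":25,"gripper":-0.8},{"wx":0,"wy":-9,"wz":0,"tx":-1.5,"ty":-5,"tz":28,"gripper":-0.8}]'
python3 c.py w10; python3 al.py w10 265
python3 - <<'E'
from h import *
P=np.load("w10.npy");im=cv2.imread("pics/w10.png");V=im.min(2);d=np.array([.989,.146]);n=np.array([-.146,.989])
q=P[(P[...,2]>.004)&(P[...,2]<.014)&(V>110)&(np.arange(400)[:,None]<245)];s=q[:,:2]@n
print("plate edges n:",np.percentile(s,[.5,99.5]),len(s))
E
```

```text
time_s: 17.37
tool_pos: [0.4576, -0.3592, 0.0597]
tool_rot: [-180.0, 9.1, -171.8]
force: [-0.6, 1.2, -1.6]
grip_width: 0.0278
grasp_force: 40.0
17.4167 [ 0.45773523 -0.35874492  0.05909074]
green yaw 4.93 rear axis pt [ 0.3934 -0.3031] ztop 0.0578 len seen 0.0631
yellow yaw 18.63 rear axis pt [ 0.3913 -0.1902] ztop 0.0499 len seen 0.0646
red yaw 7.86 rear axis pt [ 0.3882 -0.2428] ztop 0.0548 len seen 0.08
blue yaw 7.86 rear axis pt [ 0.4003 -0.3677] ztop 0.0751 len seen 0.0608
rail yaw 11.782020863121797 sep 0.1110007062119186 along g,y 0.3761791202981807 0.3902490081123638
red handle at [ 0.43676687 -0.23609362] lateral left err 0.0012512094005676724 along err -0.003856904171259279
blue handle at [ 0.45679351 -0.35990223] lateral left err -0.013037447516015988 along err -0.009532532388752513
plate edges n: [-0.63510141 -0.2153263 ] 17665
```

```bash
python3 -m creep '[{"wx":0,"wy":0,"wz":0,"tx":0.5,"ty":2,"tz":3,"gripper":-0.8},{"wx":0,"wy":0,"wz":0,"tx":1,"ty":2,"tz":6,"gripper":-0.8},{"wx":0,"wy":0,"wz":0,"tx":1,"ty":2,"tz":6,"gripper":-0.8}]'
python3 c.py w11; python3 al.py w11 265
```

```text
time_s: 17.67
tool_pos: [0.457, -0.3562, 0.0521]
tool_rot: [180.0, 9.0, -171.7]
force: [0.3, 0.1, -0.6]
grip_width: 0.0287
grasp_force: 40.0
17.7167 [ 0.45690745 -0.35646237  0.05230112]
green yaw 4.43 rear axis pt [ 0.3932 -0.3029] ztop 0.0578 len seen 0.059
yellow yaw 19.02 rear axis pt [ 0.3976 -0.1898] ztop 0.0496 len seen 0.0544
red yaw 7.26 rear axis pt [ 0.3881 -0.2423] ztop 0.0548 len seen 0.0751
blue yaw 8.01 rear axis pt [ 0.3998 -0.3649] ztop 0.0677 len seen 0.0607
rail yaw 11.721529927493952 sep 0.10984737077173064 along g,y 0.37650525846982796 0.39675095154852597
red handle at [ 0.43673001 -0.23611971] lateral left err 0.0016102674283609494 along err -0.006974387265989479
blue handle at [ 0.45621093 -0.35692391] lateral left err -0.010785034617785717 along err -0.0124417130032769
```

```bash
python3 -m creep '[{"wx":0,"wy":0,"wz":0,"tx":1,"ty":0,"tz":1.5,"gripper":-0.8},{"wx":0,"wy":0,"wz":0,"tx":1.5,"ty":0,"tz":3,"gripper":-0.8},{"wx":0,"wy":0,"wz":0,"tx":1.5,"ty":0,"tz":4,"gripper":-0.8},{"wx":0,"wy":0,"wz":0,"tx":1.5,"ty":0,"tz":4,"gripper":-0.8}]'
python3 -m creep '[{"wx":0,"wy":0,"wz":0,"tx":0,"ty":0,"tz":1,"gripper":-0.8},{"wx":0,"wy":0,"wz":0,"tx":0,"ty":0,"tz":1,"gripper":-0.8}]'
```

```text
time_s: 18.05
tool_pos: [0.4556, -0.3565, 0.048]
tool_rot: [179.9, 9.0, -171.8]
force: [-0.8, 1.8, -0.2]
grip_width: 0.0283
grasp_force: 40.0
time_s: 18.22
tool_pos: [0.4559, -0.3566, 0.0473]
tool_rot: [179.9, 9.0, -171.8]
force: [-0.8, 2.0, 1.1]
grip_width: 0.0286
grasp_force: 40.0
```

```bash
python3 -m creep '[{"wx":0,"wy":0,"wz":0,"tx":0,"ty":0,"tz":1,"gripper":-0.8},{"wx":0,"wy":0,"wz":0,"tx":0,"ty":0,"tz":1,"gripper":-0.8}]'
python3 -m creep '[{"wx":0,"wy":0,"wz":0,"tx":0,"ty":0,"tz":1,"gripper":-0.8},{"wx":0,"wy":0,"wz":0,"tx":0,"ty":0,"tz":1,"gripper":-0.8}]'
```

```text
time_s: 18.38
tool_pos: [0.4562, -0.3566, 0.0467]
tool_rot: [179.9, 9.0, -171.8]
force: [-2.0, 2.5, 4.1]
grip_width: 0.0284
grasp_force: 40.0
time_s: 18.55
tool_pos: [0.4564, -0.3566, 0.0461]
tool_rot: [179.9, 9.0, -171.8]
force: [-4.0, 3.4, 7.7]
grip_width: 0.0286
grasp_force: 40.0
```

```bash
python3 -m creep '[{"wx":0,"wy":0,"wz":0,"tx":0,"ty":0,"tz":-1,"gripper":-0.8},{"wx":0,"wy":0,"wz":0,"tx":0,"ty":0,"tz":-1,"gripper":-0.07},{"wx":0,"wy":0,"wz":0,"tx":0,"ty":0,"tz":-1,"gripper":-0.07},{"wx":0,"wy":0,"wz":0,"tx":0,"ty":0,"tz":-1,"gripper":-0.07}]'
python3 -m creep '[{"wx":0,"wy":0,"wz":0,"tx":0,"ty":0,"tz":-10,"gripper":-0.07},{"wx":0,"wy":0,"wz":0,"tx":0,"ty":0,"tz":-25,"gripper":-0.07},{"wx":0,"wy":4,"wz":0,"tx":0,"ty":0,"tz":-45,"gripper":-0.07},{"wx":0,"wy":9,"wz":0,"tx":0,"ty":0,"tz":-60,"gripper":-1},{"wx":0,"wy":9,"wz":0,"tx":0,"ty":0,"tz":-60,"gripper":-1}]'
python3 -m creep '[{"wx":0,"wy":0,"wz":0,"tx":0,"ty":0,"tz":0,"gripper":-1},{"wx":0,"wy":0,"wz":0,"tx":0,"ty":0,"tz":0,"gripper":-1},{"wx":0,"wy":0,"wz":0,"tx":0,"ty":0,"tz":0,"gripper":-1}]' 20
python3 c.py w12; python3 al.py w12 265;python3 lvl.py w12 | grep blue
```

```text
time_s: 18.88
tool_pos: [0.4561, -0.3575, 0.0463]
tool_rot: [-180.0, 9.0, -171.8]
force: [0.4, 0.4, 0.6]
grip_width: 0.0378
grasp_force: 0.0
time_s: 19.3
tool_pos: [0.4517, -0.3588, 0.1096]
tool_rot: [-179.7, 0.2, -171.6]
force: [2.6, 0.8, -0.1]
grip_width: 0.0337
grasp_force: 0.0
time_s: 19.55
tool_pos: [0.4452, -0.3583, 0.1046]
tool_rot: [179.9, -0.0, -171.9]
force: [0.1, 0.2, -0.9]
grip_width: 0.015
grasp_force: 0.0
19.6 [ 0.44516503 -0.35830295  0.10459416]
green yaw 6.67 rear axis pt [ 0.3937 -0.3037] ztop 0.0579 len seen 0.0693
yellow yaw 6.29 rear axis pt [ 0.3825 -0.1801] ztop 0.0517 len seen 0.0787
red yaw 9.11 rear axis pt [ 0.3882 -0.243 ] ztop 0.0547 len seen 0.0813
blue yaw 6.7 rear axis pt [ 0.3999 -0.366 ] ztop 0.0651 len seen 0.0796
rail yaw 6.479792703894889 sep 0.12411149533527423 along g,y 0.4099147498776378 0.40573148335513126
red handle at [ 0.43660208 -0.23519551] lateral left err 0.0012095560675538589 along err -0.0005526420774085161
blue handle at [ 0.45650086 -0.35935524] lateral left err -0.00029114821947270886 along err 0.0052072474874984565
blue [(0, np.float64(59.6), np.int64(240)), (10, np.float64(61.2), np.int64(175)), (20, np.float64(62.9), np.int64(176)), (30, np.float64(64.5), np.int64(172)), (40, np.float64(66.2), np.int64(174)), (50, np.float64(67.6), np.int64(170)), (60, np.float64(68.4), np.int64(150)), (70, np.float64(68.5), np.int64(155)), (80, np.float64(70.2), np.int64(46)), (100, np.float64(67.3), np.int64(7)), (110, np.float64(67.9), np.int64(141)), (120, np.float64(69.5), np.int64(132)), (130, np.float64(70.1), np.int64(46))]
```

View pics/w12.png

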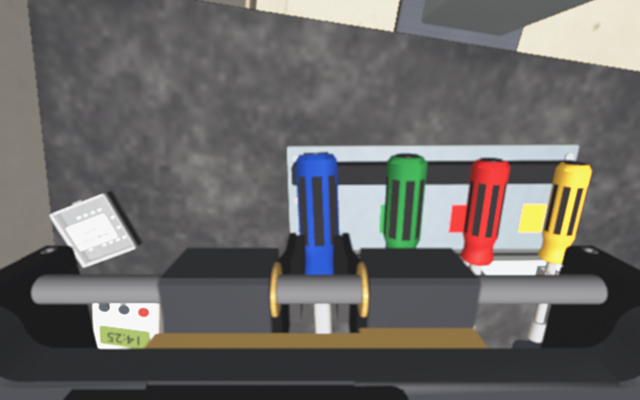

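Blue lies in its funnel at column 320 and slopes up towards the front by about 9°, as expected before the click. Next, move to the front of its handle.

```bash
python3 -m creep '[{"wx":0,"wy":0,"wz":0,"tx":-15,"ty":0,"tz":0,"gripper":-1},{"wx":0,"wy":0,"wz":0,"tx":-31,"ty":0,"tz":0,"gripper":-1},{"wx":0,"wy":0,"wz":0,"tx":-31,"ty":0,"tz":10,"gripper":-1},{"wx":0,"wy":0,"wz":0,"tx":-31,"ty":0,"tz":25,"gripper":-1},{"wx":0,"wy":0,"wz":0,"tx":-31,"ty":0,"tz":25,"gripper":-1}]'
python3 go.py .477 -.3546 .066 -171.6
```

```text
time_s: 20.02
tool_pos: [0.4742, -0.3527, 0.0768]
tool_rot: [179.8, -0.3, -171.9]
force: [-0.8, 1.1, 0.4]
grip_width: 0.0004
grasp_force: 0.0
t [-2.5 -2.4 10.8] w [ 0.24 -0.29 -0.26] |t| 11.0
```

```bash
python3 -m creep '[{"wx":0,"wy":0,"wz":0,"tx":-1.5,"ty":-1,"tz":4,"gripper":-1},{"wx":0,"wy":0,"wz":0,"tx":-1.5,"ty":-1,"tz":8,"gripper":-1},{"wx":0,"wy":0,"wz":0,"tx":-1.5,"ty":-1,"tz":10,"gripper":-1},{"wx":0,"wy":0,"wz":0,"tx":-1.5,"ty":-1,"tz":11,"gripper":-1}]'
python3 -m creep '[{"wx":0,"wy":0,"wz":0,"tx":0,"ty":0,"tz":1,"gripper":-1},{"wx":0,"wy":0,"wz":0,"tx":0,"ty":0,"tz":2,"gripper":-1},{"wx":0,"wy":0,"wz":0,"tx":0,"ty":0,"tz":3,"gripper":-1}]'
```

```text
time_s: 20.35
tool_pos: [0.4788, -0.3551, 0.0697]
tool_rot: [180.0, 0.0, -171.8]
force: [-0.6, -0.9, 2.2]
grip_width: 0.0005
grasp_force: 1.2
time_s: 20.6
tool_pos: [0.4797, -0.3553, 0.0677]
tool_rot: [-180.0, 0.1, -171.8]
force: [0.2, -0.0, 5.9]
grip_width: 0.0005
grasp_force: 3.2
```

```bash
python3 -m creep '[{"wx":0,"wy":0,"wz":0,"tx":0,"ty":0,"tz":1,"gripper":-1},{"wx":0,"wy":0,"wz":0,"tx":0,"ty":0,"tz":2,"gripper":-1}]'
```

```text
time_s: 20.77
tool_pos: [0.4804, -0.3554, 0.0662]
tool_rot: [-179.9, 0.2, -171.8]
force: [-0.1, 0.6, 8.4]
grip_width: 0.0004
grasp_force: 3.9
```

```bash
python3 -m creep '[{"wx":0,"wy":0,"wz":0,"tx":1,"ty":0,"tz":1.5,"gripper":-1},{"wx":0,"wy":0,"wz":0,"tx":1,"ty":0,"tz":3,"gripper":-1}]'
python3 -m creep '[{"wx":0,"wy":0,"wz":0,"tx":0,"ty":0,"tz":1.5,"gripper":-1},{"wx":0,"wy":0,"wz":0,"tx":0,"ty":0,"tz":3,"gripper":-1}]'
```

```text
time_s: 20.93
tool_pos: [0.4801, -0.3553, 0.0633]
tool_rot: [-179.9, 0.2, -171.8]
force: [0.7, 0.1, 5.9]
grip_width: 0.0005
grasp_force: 2.9
time_s: 21.1
tool_pos: [0.4786, -0.3546, 0.0588]
tool_rot: [180.0, 0.1, -171.8]
force: [-0.1, 0.2, 0.3]
grip_width: 0.0004
grasp_force: 0.0
```

Clicked. Now press a little further until the force rises, then back off and look.

```bash
python3 -m creep '[{"wx":0,"wy":0,"wz":0,"tx":0,"ty":0,"tz":1,"gripper":-1},{"wx":0,"wy":0,"wz":0,"tx":0,"ty":0,"tz":2,"gripper":-1}]'
python3 -m creep '[{"wx":0,"wy":0,"wz":0,"tx":0,"ty":0,"tz":1,"gripper":-1},{"wx":0,"wy":0,"wz":0,"tx":0,"ty":0,"tz":2,"gripper":-1}]'
```

```text
time_s: 21.27
tool_pos: [0.4788, -0.3554, 0.0585]
tool_rot: [-180.0, 0.1, -171.8]
force: [-2.7, 2.2, 18.9]
grip_width: 0.0002
grasp_force: 9.3
time_s: 21.43
tool_pos: [0.479, -0.356, 0.0584]
tool_rot: [-180.0, 0.2, -171.8]
force: [-5.4, 4.2, 28.4]
grip_width: 0.0007
grasp_force: 14.6
```

```bash
python3 -m creep '[{"wx":0,"wy":0,"wz":0,"tx":0,"ty":0,"tz":-20,"gripper":-1},{"wx":0,"wy":0,"wz":0,"tx":0,"ty":-0,"tz":-60,"gripper":-1},{"wx":0,"wy":0,"wz":0,"tx":20,"ty":20,"tz":-100,"gripper":-1},{"wx":0,"wy":0,"wz":0,"tx":45,"ty":45,"tz":-135,"gripper":-1},{"wx":0,"wy":0,"wz":0,"tx":55,"ty":60,"tz":-140,"gripper":-1}]'
python3 -m creep '[{"wx":0,"wy":0,"wz":0,"tx":0,"ty":0,"tz":0,"gripper":-1},{"wx":0,"wy":0,"wz":0,"tx":0,"ty":0,"tz":0,"gripper":-1}]'
python3 c.py w13; python3 al.py w13 265;python3 lvl.py w13
```

```text
time_s: 21.85
tool_pos: [0.4145, -0.3047, 0.1973]
tool_rot: [-179.9, 0.1, -171.9]
force: [-0.2, 1.0, -0.1]
grip_width: 0.0004
grasp_force: 0.0
time_s: 22.02
tool_pos: [0.4152, -0.3027, 0.1956]
tool_rot: [180.0, 0.2, -171.8]
force: [0.1, 0.4, -0.1]
grip_width: 0.0005
grasp_force: 0.0
22.0667 [ 0.41517486 -0.30289783  0.19449594]
green yaw 7.82 rear axis pt [ 0.3932 -0.3022] ztop 0.0579 len seen 0.0764
yellow yaw 9.4 rear axis pt [ 0.3819 -0.1813] ztop 0.0516 len seen 0.0773
red yaw 9.3 rear axis pt [ 0.3879 -0.2431] ztop 0.0548 len seen 0.0801
blue yaw 9.06 rear axis pt [ 0.3991 -0.3644] ztop 0.0608 len seen 0.0875
rail yaw 8.6125057000587 sep 0.12122366950507799 along g,y 0.39650740018113945 0.3964259929623128
red handle at [ 0.43630375 -0.23522592] lateral left err -0.0008504858067963986 along err -0.0003081786981751766
blue handle at [ 0.45534086 -0.35541162] lateral left err -0.0013081013635226277 along err 0.0005163166107470807
green [(0, np.float64(57.3), np.int64(108)), (10, np.float64(57.5), np.int64(79)), (20, np.float64(57.6), np.int64(79)), (30, np.float64(57.7), np.int64(7
[... 580 characters left out ...]
t64(111)), (10, np.float64(54.7), np.int64(78)), (20, np.float64(54.9), np.int64(76)), (30, np.float64(54.8), np.int64(72)), (40, np.float64(54.9), np.int64(72)), (50, np.float64(54.6), np.int64(65)), (60, np.float64(53.1), np.int64(58)), (70, np.float64(53.8), np.int64(67)), (80, np.float64(47.0), np.int64(41))]
blue [(0, np.float64(60.2), np.int64(119)), (10, np.float64(60.4), np.int64(87)), (20, np.float64(60.9), np.int64(81)), (30, np.float64(60.9), np.int64(77)), (40, np.float64(60.8), np.int64(80)), (50, np.float64(60.8), np.int64(71)), (60, np.float64(60.4), np.int64(72)), (70, np.float64(58.6), np.int64(68)), (80, np.float64(59.6), np.int64(49)), (90, np.float64(52.3), np.int64(16))]
```

View pics/w13.png

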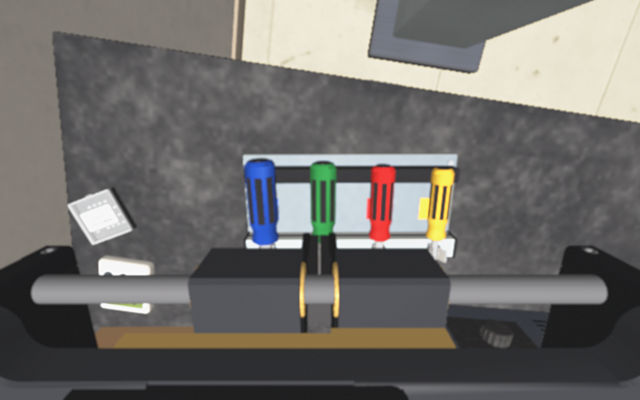

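All four drivers (columns 261, 323, 382 and 440) lie level and aligned. Blue's top reads 60.8 mm with the usual +1.7 offset, so it is home. The robot is clear, so I'm handing in.

```bash
python3 -c "
from cell import env
print(env.sign_off())"
```

```text
the job is handed in; nothing more can be done
None
```

The red and blue nut drivers are both clicked fully home in their own clips, level and in line with the green and yellow ones. I handed the job in at about 22 s with the robot clear of everything.

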